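# Put the wax tin, tape measure and block plane back on their own bench mats

## Task

On this joinery bench the block plane, the wax tin and the tape measure have been put back on each other's rubber mats. Put each on the mat of its own shape, in the middle and lying flat: the tin on the round mat, the tape measure on the square mat and the plane on the long mat, the tape measure square with its mat and the plane lengthways along its mat. Set one of them down in the middle of the empty plywood board to free a place while you swap, and do not disturb the glue bottle, the ear defenders or the mallet.

Things in the scene. Friction and masses are not known exactly. Their poses are not given: they have to be found in the camera images.
- plane_mid (a point): Block plane, bright steel body with a dark cap and brass knobs, 150 long (its x) by 48 wide (its y). The smooth parallel sides are 42 high over the middle 80 of its length and 22 high at both ends; the dark cap between the sides reaches 59 high, the front knob 44. 0.4 to 0.75 kg. Loose, upright; starts lying across the round mat with both ends overhanging. The point is on its vertical axis at mid-length, 21 above its underside; z up, +x towards its front knob.
- tin_mid (a point): Round wax tin of bare aluminium, closed, 62 diameter at the lid (upper 14 mm) and 59 below, 44 high, about 0.18 kg. Loose, upright; starts on the square mat. The point is its centre, 22 above its underside; z up.
- tape_mid (a point): Grey plastic tape measure lying on its side, a rounded box 66 (its x) by 60 (its y) by 42 high, a bright disc on top, about 0.3 kg. Loose; starts on the long mat. The point is its centre, 21 above its underside; z up, +x towards the end hook.
- mat_round_top (a point): Round black rubber mat, 88 diameter, 6 thick, fixed to the bench: the home of the tin. The point is the centre of its top face.
- mat_square_top (a point): Square black rubber mat, 86 by 86, 6 thick, fixed: the home of the tape measure, in any of the four quarter turns. The point is the centre of its top face; x and y along its edges.
- mat_long_top (a point): Long black rubber mat, 174 (its x) by 72 (its y), 6 thick, fixed: the home of the plane, either way round. The point is the centre of its top face.
- board_top (a point): Bare plywood board, 150 (its x) by 100 (its y), 12 thick, fixed, empty: the free spot. The point is the centre of its top face.
- glue: White glue bottle with an orange cap, standing, 56 diameter, 120 high; bystander. Origin at the centre of its underside.
- ear_defenders: Yellow ear defenders with two round cups side by side and a black headband, loose, about 160 wide, 190 long and 80 high; bystander. Origin on the bench midway between the cups; the headband lies towards its +x.
- mallet: Light wooden joiner's mallet lying on the bench: head 60 (its x) by 110 (its y) by 70 high, handle reaching 170 from the head's centre along its +x; bystander. Origin at the centre of the head's underside.
Not all that is in view belongs to the job. Leave any purple look-alike of the part that bears plane_mid alone.

How it is judged (in metres and radians):
On the way:
1. one of the three things set down and released on the plywood board, within 45 mm of its middle (((horizontal distance between plane_mid and board_top below 0.045 m and z of plane_mid in the frame of board_top between 0.015 and 0.027 m and contact force between the fingers and plane below 0.1 N and linear speed of plane below 0.03 m/s) or (horizontal distance between tin_mid and board_top below 0.045 m and z of tin_mid in the frame of board_top between 0.016 and 0.028 m and contact force between the fingers and tin below 0.1 N and linear speed of tin below 0.03 m/s) or (horizontal distance between tape_mid and board_top below 0.045 m and z of tape_mid in the frame of board_top between 0.015 and 0.027 m and contact force between the fingers and tape below 0.1 N and linear speed of tape below 0.03 m/s))), for 0.2 s.
At the end, for the whole second after the job is handed in: The tin stands on the round mat, the tape measure lies on the square mat and the plane on the long mat, each upright and at rest on the mat with its centre within 14 mm of the mat's centre; the tape measure is square with its mat and the plane in line with its mat (either way round) within 0.2 rad (horizontal distance between tin_mid and mat_round_top below 0.014 m and z of tin_mid in the frame of mat_round_top between 0.016 and 0.028 m and angle between each of tin_mid, tape_mid, plane_mid's own z axis and vertical below 0.1 rad and linear speed of each of tin, tape, plane below 0.02 m/s and angular speed of each of tin, tape, plane below 0.2 rad/s and horizontal distance between tape_mid and mat_square_top below 0.014 m and z of tape_mid in the frame of mat_square_top between 0.015 and 0.027 m and (angle between the x axis of tape_mid and the x axis of mat_square_top, either way round below 0.2 rad or angle between the x axis of tape_mid and the y axis of mat_square_top, either way round below 0.2 rad) and horizontal distance between plane_mid and mat_long_top below 0.014 m and z of plane_mid in the frame of mat_long_top between 0.015 and 0.027 m and angle between the x axis of plane_mid and the x axis of mat_long_top, either way round below 0.2 rad); the robot touches nothing.
It fails at once if the glue bottle moved by more than 20 mm or tipped (distance of glue from where it was at the start of the episode above 0.02 m or angle between glue's own z axis and vertical above 0.3 rad).
It fails at once if the ear defenders moved by more than 20 mm or tipped (distance of ear_defenders from where it was at the start of the episode above 0.02 m or angle between ear_defenders's own z axis and vertical above 0.3 rad).
It fails at once if the mallet moved by more than 20 mm or tipped (distance of mallet from where it was at the start of the episode above 0.02 m or angle between mallet's own z axis and vertical above 0.3 rad).
It also fails if it takes over 110 s, if anything falls off the work surface, if the arm or the gripper's body presses on something with over 40 N, if the wrist force passes 120 N, or if a joint passes its speed limit or range.

## Robot

A 6-joint arm with a two-finger parallel gripper is mounted at the origin on the work surface. World frame = base frame: x ahead of the robot, y to its left, z up, the work surface at z = 0. Lengths are in mm, angles in degrees, forces in N, time in s.
With the tool pointing down it reaches from about 300 to 850 mm from the base axis. Payload 4.2 kg.
Tool frame: the origin (TCP) lies at the very end of the fingers, on their centre line; the grasp point (between the pads) lies 19 mm behind it (env.grip_point_offset is the distance from the TCP to the grasp point, in mm); z points along the fingers, y is the line along which they close (so a half turn about z gives the same grasp; the last joint's range is limited). The gripper opens to 91 mm and grips with 3 to 60 N. Pads are 32 mm wide; open, the fingers measure 118 mm over their backs; the gripper's body (76 mm by 178 mm) begins 60 mm behind the grasp point.
Start: joints at [-67.036, 18.312, 89.639, -0, 72.044, -1.146], TCP at [234.889, -524.857, 176.576] pointing down, gripper open.
Joint ranges: [-177.97, 177.97], [-48.28, 115.42], [12.27, 149.76], [-77.06, 257.06], [2.81, 150.46], [-146.56, 146.56]. Speed limits (degrees/s): [147.25, 147.25, 180, 180, 180, 180].

## Interface

Orientations are given as [roll, pitch, yaw] about the fixed x, y, z axes, in that order (R = Rz(yaw) Ry(pitch) Rx(roll)).
In Python, from workcell import env gives the robot as it stands. The module is installed in compiled form; this text tells all that it offers.
- The arm moves only by the tool arm_command, never from a script. Its argument "rows" is a list of rows, each an object with "delta_pos": the shift along the tool's x, y, z in mm, a list of three; "roll": the turn about the tool's z in units of 5 degrees (1.0 is 5 degrees); "jaw": the opening in per cent of the stroke, from 0 (shut) to 100 (fully open). A call has 1 to 20 rows; each row is the pose to reach, as a shift and turn from the pose commanded when the call began, along the tool's axes at that moment; what a row does not reach only later rows make up. A row lasts 1/12 s, in which the tool goes at most 41.7 mm and 7.16 degrees, less where a joint would pass 70% of its speed; a pose out of reach is approached as far as the arm can. A call with a gripper value outside its range is refused whole. The fingers move at their own pace and stop on an object; "squeeze" is the grip in N (left out, the last holds). Time passes only in rows, so rows that repeat a pose let the fingers close. It gives the time, the measured TCP pose, the force, the opening and the grip force at its end, in the units of the state.
- env.state(): the state, without advancing time (a new reading comes with each control period).
- env.grab_frame(name): name is "scene" or "top" or "wrist"; returns a dict with "img" (480x640x3 uint8, blue, green, red), "z_map" (480x640 float32, mm along the optical axis (not along the pixel's ray), 0 where there is no reading), "fov_y" (degrees; the focal length in pixels is half the picture's height over the tangent of half this angle, whatever the lens; pixels are square), "cx", "cy" (the principal point, pixels), "dist" ([k1, k2, p1, p2, k3] as OpenCV has them; the pictures are not rectified), "R" (3x3) and "t" (3): a world point X has camera coordinates R X + t; the wrist camera has in their place "T_tool_cam" (4x4, takes a point from camera to tool coordinates, whose origin is the TCP and whose axes are the flange's). Camera axes: x right, y down, z forward; pixel columns grow to the right and rows downward; lengths in mm; the calibration is good to about 2 mm. A picture is of the moment at which its call begins: read the wrist's pose just before it.
- env.job_done(): hands the job in; it is judged then, once.
The state is a dict: "time_s": time; "qpos": joint angles; "qvel": joint speeds; "effort": joint torques, N m; "ee_pos": TCP position; "ee_rot": TCP orientation; "force": force on the tool from outside, world axes, zero at the start; "torque": the same for the moment, N m; "gripper_width": finger opening in mm; "gripper_force": force on a finger pad.
Only numpy, scipy, OpenCV 4.12 (cv2) and the standard library are available. Lean on these libraries where they do the work, as an engineer would, in place of code of your own. Each camera call takes 0.05 s, during which the arm holds its last target. There are 200 camera calls.

## Working session

There is one attempt and no reset: what is moved stays moved. The work goes in short steps, Python scripts to look and compute and a tool call to move; the robot and the scene stay as the last step left them, time stands still between calls to the robot, and variables do not carry over. Pictures are saved under pics/ and viewed, at most 14 in all, crops included, and the job is handed in when it is done.

Besides the shell and the picture viewer there is one more tool, called as name([rows], argument=value, ...), one row to a line, values as JSON. arm_command: Moves the arm, as the interface text tells. Its arguments: {"type":"object","properties":{"rows":{"type":"array"},"squeeze":{"type":"number"}},"required":["rows"]}

```bash
mkdir -p pics; cat > h.py <<'E'
import numpy as np, cv2
from workcell import env
def cam(f):
    h=f["img"].shape[0]; F=h/2/np.tan(np.radians(f["fov_y"])/2)
    return np.array([[F,0,f["cx"]],[0,F,f["cy"]],[0,0,1.]]),np.array(f["dist"],float)
def cloud(f):
    K,d=cam(f); h,w=f["z_map"].shape
    u,v=np.meshgrid(np.arange(w),np.arange(h))
    n=cv2.undistortPoints(np.stack([u,v],-1).reshape(-1,1,2).astype(np.float64),K,d).reshape(h,w,2)
    z=f["z_map"].astype(float)
    P=np.dstack([n[...,0]*z,n[...,1]*z,z])
    W=(P-np.array(f["t"]))@np.array(f["R"])
    W[z==0]=np.nan
    return W
def proj(f,X):
    K,d=cam(f)
    return cv2.projectPoints(np.array(X,float).reshape(-1,1,3),cv2.Rodrigues(np.array(f["R"]))[0],np.array(f["t"],float),K,d)[0].reshape(-1,2)
def rect(f,x0,x1,y0,y1,z=0,s=1.0):
    "ortho picture at height z: rows go down with -x, cols right with -y"
    xs=np.arange(x1,x0,-s); ys=np.arange(y1,y0,-s)
    X=np.array([[x,y,z] for x in xs for y in ys]); p=proj(f,X).reshape(len(xs),len(ys),2).astype(np.float32)
    return cv2.remap(f["img"],p[...,0],p[...,1],cv2.INTER_LINEAR)
E
python3 - <<'E'
from h import *
import pickle
f=env.grab_frame("top"); pickle.dump(f,open("top0.pkl","wb"))
cv2.imwrite("pics/top0.png",f["img"])
W=cloud(f); print(f["fov_y"],f["dist"],f["R"],f["t"])
print(np.nanmin(W.reshape(-1,3),0),np.nanmax(W.reshape(-1,3),0)); print(env.state())
for r in range(20,480,55): print([tuple(np.round(W[r,c]).tolist()) for c in range(20,640,120)])
E
```

```text
48.98310143780424 [0.03003182 0.         0.         0.         0.        ] [[-0.02609334 -0.99957743 -0.01281011]
 [-0.98666205  0.02781166 -0.16038861]
 [ 0.16067711  0.00845417 -0.98697082]] [  79.70306926  520.55608445 1094.92741405]
[   16.36530558 -1170.51084476  -771.1851698 ] [1648.95925729 1330.32034875  740.06645287]
{'time_s': 0.05, 'qpos': array([-6.70373609e+01,  1.83482348e+01,  8.97065242e+01, -7.75364831e-04,
        7.20454054e+01, -1.14677577e+00]), 'qvel': array([ 0.05017461, -0.01151673, -0.14378194,  0.11014573,  0.02394591,
        0.19043405]), 'effort': array([ 1.49449961e-04, -4.13719904e+01, -2.32782859e+01,  7.28251808e-02,
        4.18795226e-02, -5.20911101e-05]), 'ee_pos': array([ 234.63588982, -524.30622622,  175.75370459]), 'ee_rot': array([-1.79899841e+02, -1.26761748e-03,  2.41096535e+01]), 'force': array([-0.6157174 ,  0.80317536,  0.42237438]), 'torque': array([ 0.03464147,  0.01752451, -0.0028541 ]), 'gripper_force': 0.0, 'gripper_width': 90.93535484606441}
[(1553.0, 1241.0, -743.0), (1541.0, 774.0, -741.0), (1536.0, 306.0, -754.0), (1518.0, -166.0
[... 426 characters left out ...]
333.0, 1.0), (635.0, -599.0, -2.0)]
[(525.0, 672.0, 127.0), (541.0, 482.0, -2.0), (533.0, 212.0, -1.0), (525.0, -57.0, -1.0), (518.0, -323.0, 0.0), (511.0, -585.0, -3.0)]
[(417.0, 678.0, 105.0), (413.0, 456.0, 59.0), (410.0, 213.0, -2.0), (403.0, -52.0, -0.0), (395.0, -309.0, 15.0), (390.0, -569.0, 2.0)]
[(307.0, 731.0, -1.0), (299.0, 473.0, -0.0), (291.0, 213.0, 2.0), (284.0, -47.0, -2.0), (279.0, -304.0, 0.0), (273.0, -558.0, -3.0)]
[(192.0, 722.0, 1.0), (184.0, 469.0, 0.0), (177.0, 214.0, -0.0), (170.0, -42.0, -2.0), (165.0, -295.0, -2.0), (162.0, -542.0, 1.0)]
[(83.0, 712.0, 3.0), (74.0, 464.0, 1.0), (66.0, 214.0, -2.0), (162.0, -3.0, 421.0), (205.0, -106.0, 610.0), (53.0, -529.0, -1.0)]
```

View pics/top0.png

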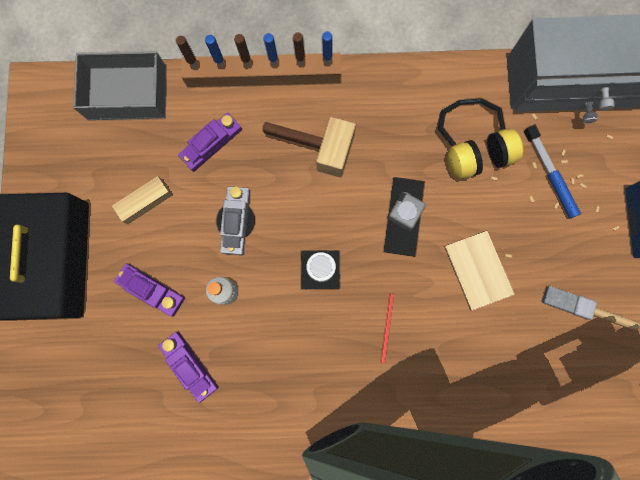

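The top view shows the steel plane at (234,220) on the round mat, the tin at (321,267) on the square mat, and the tape at (405,210) on the long mat. The board is at (480,270), with glue at (221,290), mallet at (335,145) and ear defenders at (480,140). Next I measure them.

```bash
python3 - <<'E'
from h import *
import pickle
f=pickle.load(open("top0.pkl","rb")); W=cloud(f)
hsv=cv2.cvtColor(f["img"],cv2.COLOR_BGR2HSV)
P={'plane':(234,220),'tin':(321,267),'tape':(405,210),'board':(480,270),'glue':(221,290),'mallet':(335,145),'ear':(480,145)}
for k,(u,v) in P.items(): print(k,np.round(np.nanmedian(W[v-2:v+3,u-2:u+3].reshape(-1,3),0)))
def fit(name,u,v,z,test,R=130):
    x,y=np.nanmedian(W[v-2:v+3,u-2:u+3].reshape(-1,3),0)[:2]; s=.5
    I=rect(f,x-R,x+R,y-R,y+R,z,s)
    m=test(I.astype(int),cv2.cvtColor(I,cv2.COLOR_BGR2HSV)).astype(np.uint8)
    m=cv2.morphologyEx(m,cv2.MORPH_OPEN,np.ones((5,5)))
    n,l,st,c=cv2.connectedComponentsWithStats(m)
    d=[st[i,4]/(100+np.hypot(*(c[i]-R/s))) for i in range(1,n)]; i=1+int(np.argmax(d))
    cs,_=cv2.findContours((l==i).astype(np.uint8),cv2.RETR_EXTERNAL,cv2.CHAIN_APPROX_NONE)
    cn=max(cs,key=cv2.contourArea); (a,b),(w,h),t=cv2.minAreaRect(cn)
    bx=cv2.boxPoints(((a,b),(w,h),t)); q=lambda p:(round(x+R-p[1]*s,1),round(y+R-p[0]*s,1))
    e=np.array([q(p) for p in bx]); L=max([(np.hypot(*(e[j]-e[j-1])),e[j]-e[j-1]) for j in range(2)],key=lambda r:r[0])[1]
    (ca,cb),r=cv2.minEnclosingCircle(cn)
    print(name,'rect',q((a,b)),round(w*s,1),round(h*s,1),'long-axis deg',round(np.degrees(np.arctan2(L[1],L[0]))%180,1),'circ',q((ca,cb)),round(2*r*s,1))
    cv2.drawContours(I,[bx.astype(int)],0,(0,255,0),1); cv2.drawContours(I,[cn],0,(0,0,255),1)
    return cv2.resize(I,(260,260))
dark=lambda I,H:(I.max(2)<75)
grey=lambda I,H:(H[...,1]<60)&(I.max(2)>85)
A=[fit('matlong',405,210,6,dark),fit('matsq',321,267,6,dark),fit('matround',234,220,6,dark),
fit('board',480,270,12,lambda I,H:(I[...,2]>190)&(I[...,1]>150)),
fit('tin',321,267,44,grey,80),fit('tape',405,210,42,grey,80)]
cv2.imwrite("pics/fit.png",np.vstack([np.hstack(A[:3]),np.hstack(A[3:])]))
# heights
for k in('plane','tape','tin'):
    u,v=P[k]; x,y,_=np.nanmedian(W[v-2:v+3,u-2:u+3].reshape(-1,3),0)
    Q=W.reshape(-1,3); s=Q[(np.hypot(Q[:,0]-x,Q[:,1]-y)<95)&(Q[:,2]>20)&(Q[:,2]<75)]
    (c,wh,t)=cv2.minAreaRect(s[:,:2].astype(np.float32)); print(k,'cloud',c,wh,t,np.percentile(s[:,2],[5,50,95]))
E
```

```text
plane [567. 259.  61.]
tin [462.  76.  53.]
tape [ 581. -109.   49.]
board [ 451. -270.   12.]
glue [416. 277. 101.]
mallet [724.  38.  70.]
ear [ 739. -295.    0.]
matlong rect (np.float64(534.1), np.float64(-104.1)) 71.2 86.3 long-axis deg 170.4 circ (np.float64(534.7), np.float64(-105.1)) 109.1
matsq rect (np.float64(462.2), np.float64(79.0)) 84.4 84.7 long-axis deg 179.1 circ (np.float64(462.3), np.float64(79.3)) 116.4
matround rect (np.float64(577.0), np.float64(235.0)) 23.6 76.6 long-axis deg 175.7 circ (np.float64(577.6), np.float64(243.8)) 76.7
board rect (np.float64(451.5), np.float64(-269.5)) 152.0 100.7 long-axis deg 18.8 circ (np.float64(451.5), np.float64(-269.2)) 177.7
tin rect (np.float64(465.0), np.float64(76.6)) 64.2 64.1 long-axis deg 53.9 circ (np.float64(464.7), np.float64(76.5)) 65.3
tape rect (np.float64(583.9), np.float64(-115.1)) 59.5 65.9 long-axis deg 146.7 circ (np.float64(583.6), np.float64(-114.7)) 81.9
plane cloud (575.5956420898438, 265.2467956542969) (49.20099639892578, 150.3838348388672) 84.07270812988281 [26.13876958 47.39988112 63.33598073]
tape cloud (584.1580810546875, -115.42237854003906) (59.75130844116211, 69.6884994506836) 58.4013557434082 [36.7371994  47.87031052 52.06463901]
tin cloud (464.9102478027344, 75.5810546875) (59.742767333984375, 60.31378173828125) 89.08084106445312 [47.44107709 51.56444617 55.2976839 ]
```

View pics/fit.png

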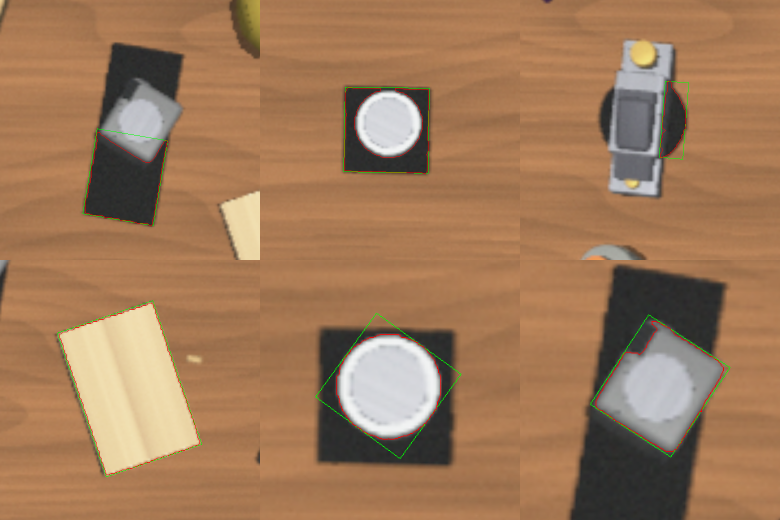

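The fits look right for the square mat, board, tin and tape outlines. The long and round mats are partly covered, so I refit those, with the object tops at their true heights.

```bash
cat > m.py <<'E'
from h import *
from scipy.optimize import least_squares
def ortho(f,x,y,z,R,s=.5): 
    I=rect(f,x-R,x+R,y-R,y+R,z,s); return I,(lambda p:np.array([x+R-p[...,1]*s,y+R-p[...,0]*s]).T)
def rep(n,p):
    c,wh,t=cv2.minAreaRect(p.astype(np.float32)); b=cv2.boxPoints((c,wh,t)); e=[b[1]-b[0],b[2]-b[1]]; e=max(e,key=lambda r:np.hypot(*r))
    print(n,np.round(c,1),np.round(wh,1),'long axis',round(np.degrees(np.arctan2(e[1],e[0]))%180,1))
def pts(f,x,y,z,R,test,minarea=150,sel='all'):
    I,q=ortho(f,x,y,z,R); m=test(I.astype(int),cv2.cvtColor(I,cv2.COLOR_BGR2HSV)).astype(np.uint8)
    m=cv2.morphologyEx(m,cv2.MORPH_OPEN,np.ones((5,5))); n,l,st,c=cv2.connectedComponentsWithStats(m)
    k=[i for i in range(1,n) if st[i,4]>minarea]
    if sel=='big': k=[max(k,key=lambda i:st[i,4])]
    mm=np.isin(l,k).astype(np.uint8); cs,_=cv2.findContours(mm,cv2.RETR_EXTERNAL,cv2.CHAIN_APPROX_NONE)
    return q(np.vstack(cs)[:,0].astype(float))
dark=lambda I,H:(I.max(2)<75)
grey=lambda I,H:(H[...,1]<60)&(I.max(2)>85)
E
python3 - <<'E'
from m import *
import pickle
f=pickle.load(open("top0.pkl","rb"))
rep('long',pts(f,577,-110,6,98,dark))
p=pts(f,567,262,6,48,dark)
def circ(p,r): return least_squares(lambda c:np.hypot(p[:,0]-c[0],p[:,1]-c[1])-r,p.mean(0),loss='soft_l1',f_scale=.5)
# outer arc points only: use points far in y from plane
c=np.array([572,262.])
for _ in range(8):
    d=np.hypot(*(p-c).T); k=abs(d-44)<(6 if _<3 else 2.5); c=circ(p[k],44).x
print('round',c,k.sum(),p[:,1].min(),p[:,1].max())
t=pts(f,465,76,50,45,grey,sel='big'); print('tin',cv2.minEnclosingCircle(t.astype(np.float32)))
rep('tape',pts(f,584,-115,48,60,grey,sel='big'))
rep('plane28',pts(f,572,265,28,100,lambda I,H:(H[...,1]<60)&(I.max(2)>110),sel='big'))
rep('plane48',pts(f,572,265,48,100,lambda I,H:(H[...,1]<60)&(I.max(2)>110),sel='big'))
I,_=ortho(f,575,262,28,100); J,_=ortho(f,575,262,6,100)
cv2.imwrite("pics/plane.png",np.hstack([I,J]))
E
```

```text
long [ 577.2 -111.3] [ 71.1 173.6] long axis 170.1
round [577.76480522 267.67861356] 204 223.5 308.0
tin ((464.1017761230469, 76.45587158203125), 32.49574279785156)
tape [ 582.9 -114.3] [58.8 65.6] long axis 148.0
plane28 [574.9 266.8] [ 53.8 150.8] long axis 173.9
plane48 [570.8 262.9] [ 52.6 148. ] long axis 173.9
```

View pics/plane.png

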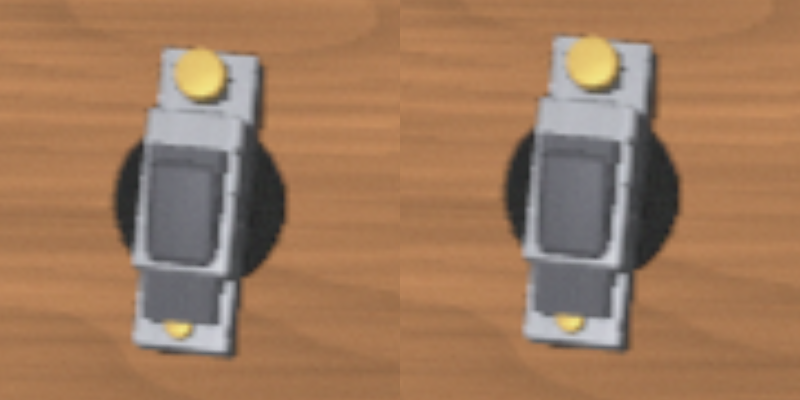

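```bash
cat > g.py <<'E'
from h import *
import sys
from scipy.spatial.transform import Rotation as Ro
def go(*targets):
    s=env.state(); R=Ro.from_euler('xyz',s["ee_rot"],degrees=True).as_matrix(); yaw=s["ee_rot"][2]
    print('at',np.round(s["ee_pos"],1),'rot',np.round(s["ee_rot"],1),'w',round(s["gripper_width"],1),'q6',round(s["qpos"][5],1),'t',round(s["time_s"],2))
    for x,y,z,w in targets:
        d=R.T@(np.array([x,y,z])-s["ee_pos"]); r=yaw-w if w is not None else 0
        q1=np.degrees(np.arctan2(y,x)); c=[]
        for k in range(-3,4):
            rr=r+180*k; q6=q1+90-(yaw-rr)
            if abs(q6)<135: c.append((abs(rr),rr,q6))
        for a,rr,q6 in sorted(c)[:2]: print((x,y,z,w),'delta',np.round(d,1),'roll units',round(rr/5,2),'q6',round(q6))
if __name__=="__main__":
    go(*[tuple(None if v=='n' else float(v) for v in a.split(',')) for a in sys.argv[1:]])
E
python3 g.py 464,76.5,120,20 464,76.5,24,20
```

```text
at [ 234.6 -524.3  175.8] rot [-179.9   -0.    24.1] w 90.9 q6 -1.1 t 0.05
(464.0, 76.5, 120.0, 20.0) delta [ 454.8 -454.6   56.6] roll units 0.82 q6 79
(464.0, 76.5, 120.0, 20.0) delta [ 454.8 -454.6   56.6] roll units -35.18 q6 -101
(464.0, 76.5, 24.0, 20.0) delta [ 454.8 -454.4  152.6] roll units 0.82 q6 79
(464.0, 76.5, 24.0, 20.0) delta [ 454.8 -454.4  152.6] roll units -35.18 q6 -101
```

arm_command([
  {"delta_pos": [455, -454.5, 56], "roll": 0.8, "jaw": 100},
  {"delta_pos": [455, -454.5, 56], "roll": 0.8, "jaw": 100},
  {"delta_pos": [455, -454.5, 56], "roll": 0.8, "jaw": 100},
  {"delta_pos": [455, -454.5, 56], "roll": 0.8, "jaw": 100},
  {"delta_pos": [455, -454.5, 56], "roll": 0.8, "jaw": 100},
  {"delta_pos": [455, -454.5, 56], "roll": 0.8, "jaw": 100},
  {"delta_pos": [455, -454.5, 56], "roll": 0.8, "jaw": 100},
  {"delta_pos": [455, -454.5, 56], "roll": 0.8, "jaw": 100},
  {"delta_pos": [455, -454.5, 56], "roll": 0.8, "jaw": 100},
  {"delta_pos": [455, -454.5, 56], "roll": 0.8, "jaw": 100},
  {"delta_pos": [455, -454.5, 56], "roll": 0.8, "jaw": 100},
  {"delta_pos": [455, -454.5, 56], "roll": 0.8, "jaw": 100},
  {"delta_pos": [455, -454.5, 56], "roll": 0.8, "jaw": 100},
  {"delta_pos": [455, -454.5, 56], "roll": 0.8, "jaw": 100},
  {"delta_pos": [455, -454.5, 56], "roll": 0.8, "jaw": 100},
  {"delta_pos": [455, -454.5, 56], "roll": 0.8, "jaw": 100},
  {"delta_pos": [455, -454.5, 56], "roll": 0.8, "jaw": 100},
  {"delta_pos": [455, -454.5, 56], "roll": 0.8, "jaw": 100},
  {"delta_pos": [455, -454.5, 56], "roll": 0.8, "jaw": 100},
  {"delta_pos": [455, -454.5, 56], "roll": 0.8, "jaw": 100},
], squeeze=20)

```text
time_s: 1.72
ee_pos: [463.9, 74.7, 120.4]
ee_rot: [180.0, 0.0, 20.0]
force: [0.0, -0.2, 0.1]
gripper_width: 90.9
gripper_force: 0.0
```

```bash
python3 - <<'E'
from g import *
s=env.state(); f=env.grab_frame("wrist")
print(f["T_tool_cam"],f["fov_y"],f["dist"])
cv2.imwrite("pics/w1.png",f["img"])
go((464,76.5,24,20))
E
```

```text
[[ 6.97247118e-04 -9.56882677e-01 -2.90473849e-01  8.26136415e+01]
 [ 9.99999640e-01  5.26652815e-04  6.65470962e-04  4.74829929e-01]
 [-4.83798765e-04 -2.90474209e-01  9.56882699e-01 -2.07692511e+02]
 [ 0.00000000e+00  0.00000000e+00  0.00000000e+00  1.00000000e+00]] 69.3277168488986 [-0.05238124  0.          0.          0.          0.        ]
at [464.1  74.7 120.6] rot [180.   0.  20.] w 91.0 q6 77.8 t 1.77
(464, 76.5, 24, 20) delta [ 0.6 -1.7 96.6] roll units 0.0 q6 79
(464, 76.5, 24, 20) delta [ 0.6 -1.7 96.6] roll units -36.0 q6 -101
```

View pics/w1.png

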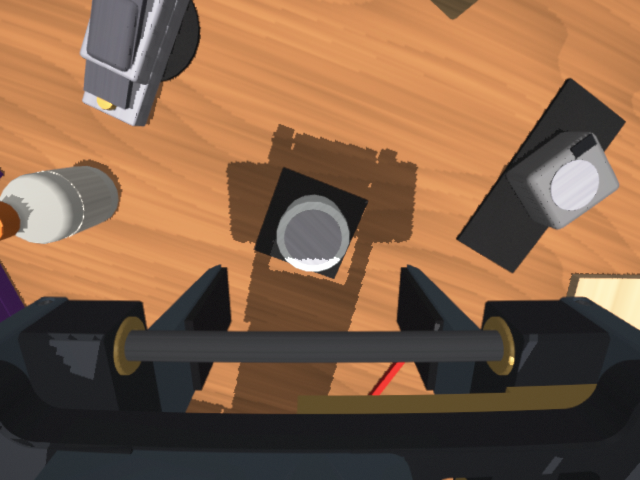

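The wrist view shows the tin at (313,235), midway between the fingers. I'll cross-check its position with the wrist calibration before descending.

```bash
cat >> m.py <<'E'
from scipy.spatial.transform import Rotation as Ro
def wrist():
    s=env.state(); f=env.grab_frame("wrist"); T=np.eye(4); T[:3,:3]=Ro.from_euler('xyz',s["ee_rot"],degrees=True).as_matrix(); T[:3,3]=s["ee_pos"]
    M=np.linalg.inv(T@np.array(f["T_tool_cam"])); f["R"]=M[:3,:3]; f["t"]=M[:3,3]; return f
E
python3 - <<'E'
from m import *
f=wrist()
t=pts(f,464,76,50,45,lambda I,H:(H[...,1]<60)&(I.max(2)>75),sel='big'); print('tin',cv2.minEnclosingCircle(t.astype(np.float32)))
rep('tape',pts(f,584,-115,48,60,grey,sel='big')); rep('matsq',pts(f,462,79,6,60,dark,sel='big'))
I,_=ortho(f,464,76,50,100); J,_=ortho(f,580,-112,48,100); cv2.imwrite("pics/w1o.png",np.hstack([I,J]))
E
```

```text
tin ((467.4072570800781, 74.94830322265625), 33.66543197631836)
tape [ 583.4 -111.7] [58.7 65. ] long axis 147.7
matsq [463.2  77.8] [85.9 85.9] long axis 89.0
```

View pics/w1o.png

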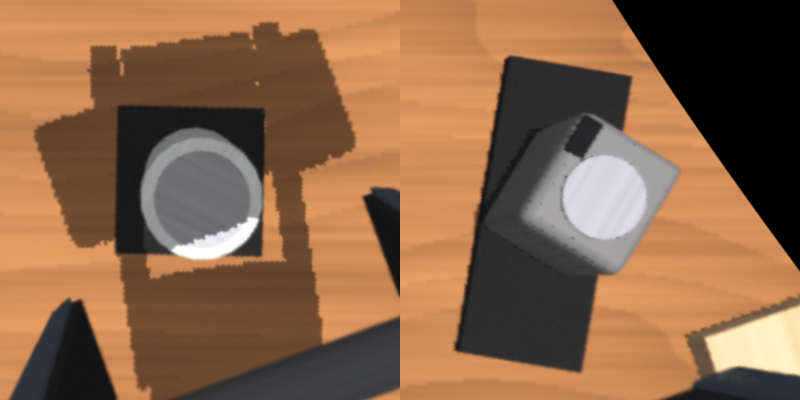

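The wrist check agrees with the top camera within about 2–3 mm; the lid centre at (201,198) gives (465,75.5). Descend and grasp.

arm_command([
  {"delta_pos": [0.7, -1.3, 30], "roll": 0, "jaw": 100},
  {"delta_pos": [0.7, -1.3, 60], "roll": 0, "jaw": 100},
  {"delta_pos": [0.7, -1.3, 80], "roll": 0, "jaw": 100},
  {"delta_pos": [0.7, -1.3, 90], "roll": 0, "jaw": 100},
  {"delta_pos": [0.7, -1.3, 96.5], "roll": 0, "jaw": 100},
  {"delta_pos": [0.7, -1.3, 96.5], "roll": 0, "jaw": 100},
  {"delta_pos": [0.7, -1.3, 96.5], "roll": 0, "jaw": 50},
  {"delta_pos": [0.7, -1.3, 96.5], "roll": 0, "jaw": 50},
  {"delta_pos": [0.7, -1.3, 96.5], "roll": 0, "jaw": 50},
  {"delta_pos": [0.7, -1.3, 96.5], "roll": 0, "jaw": 50},
  {"delta_pos": [0.7, -1.3, 96.5], "roll": 0, "jaw": 50},
  {"delta_pos": [0.7, -1.3, 96.5], "roll": 0, "jaw": 50},
  {"delta_pos": [0.7, -1.3, 96.5], "roll": 0, "jaw": 50},
  {"delta_pos": [0.7, -1.3, 96.5], "roll": 0, "jaw": 50},
], squeeze=20)

```text
time_s: 2.98
ee_pos: [464.8, 77.4, 24.1]
ee_rot: [180.0, -0.0, 20.1]
force: [-0.6, 0.2, 0.2]
gripper_width: 45.6
gripper_force: 0.0
```

```bash
python3 g.py 464.5,76,110,n 451.5,-269.5,110,19 451.5,-269.5,31,19
```

```text
at [464.8  77.4  24.1] rot [180.   -0.   20.1] w 45.6 q6 77.9 t 2.98
(464.5, 76.0, 110.0, None) delta [ -0.7   1.2 -85.9] roll units 0.0 q6 79
(464.5, 76.0, 110.0, None) delta [ -0.7   1.2 -85.9] roll units -36.0 q6 -101
(451.5, -269.5, 110.0, 19.0) delta [-131.7  321.1  -85.9] roll units 0.22 q6 40
(451.5, -269.5, 31.0, 19.0) delta [-131.7  321.1   -6.9] roll units 0.22 q6 40
```

The jaw closed to 45.6 mm with no force, so the tin wasn't gripped. I'll look before doing anything else.

```bash
python3 - <<'E'
from m import *
f=wrist(); g=env.grab_frame("top")
I=cv2.resize(f["img"],(400,300)); J=cv2.resize(g["img"][170:350,200:440],(400,300))
cv2.imwrite("pics/miss.png",np.hstack([I,J]))
E
```

```text
(no output)
```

View pics/miss.png

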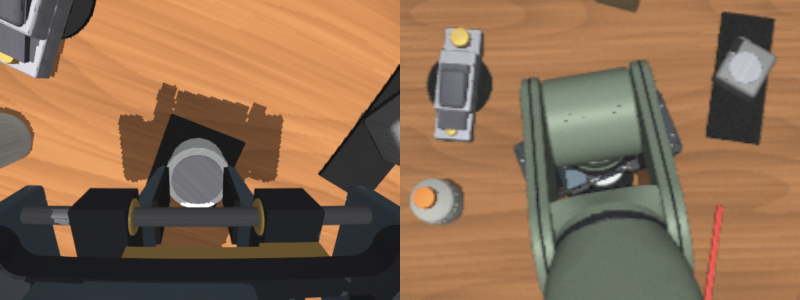

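```bash
python3 - <<'E'
from m import *
f=wrist(); W=cloud(f); s=env.state(); print(s["gripper_width"],s["gripper_force"],s["ee_pos"])
R=Ro.from_euler('xyz',s["ee_rot"],degrees=True).as_matrix()
for v in (200,220,240,255,270,285,300,315): print(v,[tuple(np.round((W[v,u]-s["ee_pos"])@R).tolist()) for u in (225,250,280,315,345,365,385)])
cv2.imwrite("pics/miss2.png",f["img"][180:480,100:540])
E
```

```text
45.29667120843032 0.0 [464.76566086  77.31774658  24.03134755]
200 [(41.0, -59.0, 24.0), (41.0, -42.0, 25.0), (42.0, -21.0, 18.0), (42.0, 2.0, 19.0), (41.0, 22.0, 25.0), (41.0, 36.0, 26.0), (41.0, 49.0, 25.0)]
220 [(27.0, -60.0, 24.0), (27.0, -43.0, 25.0), (29.0, -22.0, 17.0), (29.0, 2.0, 18.0), (29.0, 22.0, 18.0), (28.0, 35.0, 19.0), (27.0, 50.0, 24.0)]
240 [(12.0, -62.0, 25.0), (12.0, -44.0, 25.0), (17.0, -21.0, 8.0), (28.0, 1.0, -26.0), (25.0, 19.0, -16.0), (15.0, 36.0, 18.0), (14.0, 49.0, 18.0)]
255 [(2.0, -62.0, 24.0), (4.0, -43.0, 18.0), (19.0, -18.0, -25.0), (20.0, 1.0, -28.0), (19.0, 18.0, -25.0), (3.0, 36.0, 19.0), (2.0, 51.0, 24.0)]
270 [(-10.0, -63.0, 25.0), (-7.0, -44.0, 18.0), (11.0, -18.0, -27.0), (11.0, 1.0, -28.0), (11.0, 18.0, -28.0), (17.0, 27.0, -44.0), (-10.0, 52.0, 25.0)]
285 [(-22.0, -64.0, 24.0), (18.0, -28.0, -64.0), (2.0, -18.0, -27.0), (2.0, 1.0, -29.0), (2.0, 18.0, -28.0), (17.0, 24.0, -61.0), (18.0, 33.0, -63.0)]
300 [(-34.0, -65.0, 24.0), (18.0, -26.0, -78.0), (-7.0, -19.0, -29.0), (-8.0, 1.0, -27.0), (-7.0, 19.0, -28.0), (13.0, 23.0, -69.0), (18.0, 30.0, -78.0)]
315 [(17.0, -33.0, -90.0), (16.0, -24.0, -87.0), (-19.0, -19.0, -25.0), (-17.0, 1.0, -28.0), (-17.0, 19.0, -27.0), (6.0, 24.0, -69.0), (18.0, 27.0, -92.0)]
```

View pics/miss2.png

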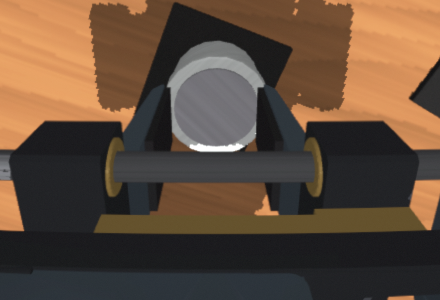

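The tin is centred in tool coordinates at (1,1) with its top at world 52, but finger surfaces show only up to about 40 mm above the stated TCP. I'll reopen, rise a little, and measure the true fingertip position.

arm_command([
  {"delta_pos": [0, 0, 0], "roll": 0, "jaw": 100},
  {"delta_pos": [0, 0, 0], "roll": 0, "jaw": 100},
  {"delta_pos": [0, 0, 0], "roll": 0, "jaw": 100},
  {"delta_pos": [0, 0, 0], "roll": 0, "jaw": 100},
  {"delta_pos": [0, 0, 0], "roll": 0, "jaw": 100},
  {"delta_pos": [0, 0, -40], "roll": 0, "jaw": 100},
  {"delta_pos": [0, 0, -40], "roll": 0, "jaw": 100},
  {"delta_pos": [0, 0, -40], "roll": 0, "jaw": 100},
  {"delta_pos": [0, 0, -40], "roll": 0, "jaw": 100},
])

```text
time_s: 3.88
ee_pos: [464.5, 77.3, 64.0]
ee_rot: [180.0, -0.0, 20.1]
force: [-0.1, 0.1, -0.5]
gripper_width: 91.2
gripper_force: 0.0
```

```bash
python3 - <<'E'
from m import *
print(env.grip_point_offset)
f=wrist(); W=cloud(f); s=env.state(); print(s["gripper_width"],s["ee_pos"])
R=Ro.from_euler('xyz',s["ee_rot"],degrees=True).as_matrix()
Q=((W-s["ee_pos"])@R); 
for sg in (-1,1):
    q=Q[(Q[...,1]*sg>38)&(Q[...,1]*sg<62)&(abs(Q[...,0])<25)&(Q[...,2]<15)]
    print(sg,len(q)); h=np.sort(q[:,2]); print(h[-10:],np.percentile(h,[50,80,95]))
    k=q[q[:,2]>h[-1]-12] if len(q) else q; print(k.min(0),k.max(0))
m=abs(Q[...,0])<30; m&=abs(Q[...,1])<28; tq=Q[m&(Q[...,2]<10)]; print('tin top',np.median(tq,0))
E
```

```text
18.8
90.63530550401336 [464.00627068  77.20493013  63.44697075]
-1 10352
[-37.4486798  -37.4373736  -37.40187527 -37.35756366 -37.34096016
 -37.24998981 -37.05670027 -37.04124573 -36.8763563  -36.34994393] [-116.97515276  -80.43459147  -50.56376343]
[-15.67990701 -53.56363158 -48.34354984] [ 18.614793   -44.4061592  -36.34994393]
1 9985
[-37.35411149 -37.32414372 -37.32086724 -37.29989072 -37.2558048
 -37.05748541 -37.02693581 -36.98744218 -36.89805601 -36.74304321] [-122.05242556  -79.80914457  -49.62825088]
[-15.51443157  46.08886952 -48.74106875] [ 18.82423377  55.03573404 -36.74304321]
tin top [  26.15431131    1.99111834 -156.0298141 ]
```

The fingertips really sit 37.5 mm behind the reported TCP, and the mat and tin heights confirm the camera is right. I'll use tip z = TCP z + 37.5 from here on. Descending 77 mm puts the tips at z≈24.

arm_command([
  {"delta_pos": [-1, 0.5, 20], "roll": 0, "jaw": 100},
  {"delta_pos": [-1, 0.5, 40], "roll": 0, "jaw": 100},
  {"delta_pos": [-1, 0.5, 50], "roll": 0, "jaw": 100},
  {"delta_pos": [-1, 0.5, 60], "roll": 0, "jaw": 100},
  {"delta_pos": [-1, 0.5, 70], "roll": 0, "jaw": 100},
  {"delta_pos": [-1, 0.5, 77], "roll": 0, "jaw": 100},
  {"delta_pos": [-1, 0.5, 77], "roll": 0, "jaw": 100},
  {"delta_pos": [-1, 0.5, 77], "roll": 0, "jaw": 50},
  {"delta_pos": [-1, 0.5, 77], "roll": 0, "jaw": 50},
  {"delta_pos": [-1, 0.5, 77], "roll": 0, "jaw": 50},
  {"delta_pos": [-1, 0.5, 77], "roll": 0, "jaw": 50},
  {"delta_pos": [-1, 0.5, 77], "roll": 0, "jaw": 50},
  {"delta_pos": [-1, 0.5, 77], "roll": 0, "jaw": 50},
  {"delta_pos": [-1, 0.5, 77], "roll": 0, "jaw": 50},
], squeeze=20)

```text
time_s: 5.1
ee_pos: [464.4, 76.5, -12.5]
ee_rot: [180.0, -0.1, 20.1]
force: [-0.3, -0.0, 2.0]
gripper_width: 61.4
gripper_force: 20.0
```

```bash
python3 g.py 464.5,76,70,n 451.5,-269.5,70,19 451.5,-269.5,-6,19
```

```text
at [464.4  76.5 -12.5] rot [ 1.80e+02 -1.00e-01  2.01e+01] w 61.4 q6 77.9 t 5.1
(464.5, 76.0, 70.0, None) delta [  0.    0.5 -82.5] roll units 0.0 q6 79
(464.5, 76.0, 70.0, None) delta [  0.    0.5 -82.5] roll units -36.0 q6 -101
(451.5, -269.5, 70.0, 19.0) delta [-131.   320.5  -82.5] roll units 0.22 q6 40
(451.5, -269.5, -6.0, 19.0) delta [-131.1  320.4   -6.5] roll units 0.22 q6 40
```

The tin is gripped at 61.4 mm with 20 N. Carry it to the board.

arm_command([
  {"delta_pos": [0, 0, -20], "roll": 0, "jaw": 50},
  {"delta_pos": [0, 0, -50], "roll": 0, "jaw": 50},
  {"delta_pos": [-5, 13, -75], "roll": 0, "jaw": 50},
  {"delta_pos": [-16, 40, -82], "roll": 0, "jaw": 50},
  {"delta_pos": [-29, 70, -82], "roll": 0, "jaw": 50},
  {"delta_pos": [-41, 100, -82], "roll": 0, "jaw": 50},
  {"delta_pos": [-53, 130, -82], "roll": 0, "jaw": 50},
  {"delta_pos": [-65, 160, -82], "roll": 0.1, "jaw": 50},
  {"delta_pos": [-78, 190, -82], "roll": 0.2, "jaw": 50},
  {"delta_pos": [-90, 220, -82], "roll": 0.2, "jaw": 50},
  {"delta_pos": [-102, 250, -82], "roll": 0.2, "jaw": 50},
  {"delta_pos": [-114, 280, -82], "roll": 0.2, "jaw": 50},
  {"delta_pos": [-125, 305, -82], "roll": 0.2, "jaw": 50},
  {"delta_pos": [-131, 320, -75], "roll": 0.2, "jaw": 50},
  {"delta_pos": [-131, 320, -50], "roll": 0.2, "jaw": 50},
  {"delta_pos": [-131, 320, -30], "roll": 0.2, "jaw": 50},
  {"delta_pos": [-131, 320, -20], "roll": 0.2, "jaw": 50},
  {"delta_pos": [-131, 320, -10], "roll": 0.2, "jaw": 50},
  {"delta_pos": [-131, 320, -7], "roll": 0.2, "jaw": 50},
  {"delta_pos": [-131, 320, -7], "roll": 0.2, "jaw": 50},
])

```text
time_s: 6.77
ee_pos: [450.9, -268.7, -5.9]
ee_rot: [-180.0, 0.0, 19.1]
force: [-1.0, 0.2, -1.9]
gripper_width: 61.6
gripper_force: 20.0
```

```bash
python3 g.py 451.5,-269.5,-7,19
```

```text
at [ 450.9 -268.7   -5.9] rot [-180.     0.    19.1] w 61.6 q6 38.8 t 6.77
(451.5, -269.5, -7.0, 19.0) delta [0.3 0.9 1.1] roll units 0.03 q6 40
```

arm_command([
  {"delta_pos": [0.3, 0.9, 1.2], "roll": 0, "jaw": 50},
  {"delta_pos": [0.3, 0.9, 1.2], "roll": 0, "jaw": 50},
  {"delta_pos": [0.3, 0.9, 1.2], "roll": 0, "jaw": 100},
  {"delta_pos": [0.3, 0.9, 1.2], "roll": 0, "jaw": 100},
  {"delta_pos": [0.3, 0.9, 1.2], "roll": 0, "jaw": 100},
  {"delta_pos": [0.3, 0.9, 1.2], "roll": 0, "jaw": 100},
  {"delta_pos": [0.3, 0.9, 1.2], "roll": 0, "jaw": 100},
  {"delta_pos": [0.3, 0.9, 1.2], "roll": 0, "jaw": 100},
  {"delta_pos": [0.3, 0.9, -30], "roll": 0, "jaw": 100},
  {"delta_pos": [0.3, 0.9, -60], "roll": 0, "jaw": 100},
  {"delta_pos": [0.3, 0.9, -90], "roll": 0, "jaw": 100},
  {"delta_pos": [0.3, 0.9, -90], "roll": 0, "jaw": 100},
])

```text
time_s: 7.77
ee_pos: [455.3, -272.1, 89.7]
ee_rot: [179.5, -0.4, 19.1]
force: [1.1, -1.1, 0.8]
gripper_width: 91.1
gripper_force: 0.0
```

```bash
python3 g.py 583,-113,80,148
```

```text
at [ 455.3 -272.1   89.7] rot [179.5  -0.4  19.1] w 91.1 q6 38.8 t 7.77
(583.0, -113.0, 80.0, 148.0) delta [ 172.7 -108.6   10. ] roll units 10.22 q6 111
(583.0, -113.0, 80.0, 148.0) delta [ 172.7 -108.6   10. ] roll units -25.78 q6 -69
```

arm_command([
  {"delta_pos": [20, -12, 5], "roll": 1, "jaw": 100},
  {"delta_pos": [45, -27, 5], "roll": 2, "jaw": 100},
  {"delta_pos": [70, -42, 5], "roll": 3.2, "jaw": 100},
  {"delta_pos": [95, -57, 5], "roll": 4.4, "jaw": 100},
  {"delta_pos": [120, -72, 5], "roll": 5.6, "jaw": 100},
  {"delta_pos": [145, -87, 5], "roll": 7, "jaw": 100},
  {"delta_pos": [165, -99, 5], "roll": 8.4, "jaw": 100},
  {"delta_pos": [175, -105, 5], "roll": 9.5, "jaw": 100},
  {"delta_pos": [175, -105, 5], "roll": 10.2, "jaw": 100},
  {"delta_pos": [175, -105, 5], "roll": 10.2, "jaw": 100},
  {"delta_pos": [175, -105, 5], "roll": 10.2, "jaw": 100},
  {"delta_pos": [175, -105, 5], "roll": 10.2, "jaw": 100},
])

```text
time_s: 8.77
ee_pos: [582.1, -113.5, 78.7]
ee_rot: [180.0, 0.0, -31.8]
force: [0.3, 0.0, 0.2]
gripper_width: 91.4
gripper_force: 0.0
```

```bash
python3 - <<'E'
from m import *
from g import go
f=wrist(); cv2.imwrite("pics/w2.png",cv2.resize(f["img"],(480,360)))
rep('tape',pts(f,583,-113,48,60,grey,sel='big'))
g=env.grab_frame("top"); print('tin on board',cv2.minEnclosingCircle(pts(g,451,-269,56,50,lambda I,H:(H[...,1]<50)&(I.max(2)>85),sel='big').astype(np.float32)))
go((583,-113,-22.5,148))
E
```

```text
tape [ 578.6 -112.4] [56.9 49. ] long axis 58.6
tin on board ((451.25, -258.25), 63.369056701660156)
at [ 582.2 -113.7   78.9] rot [180.    0.  -31.9] w 91.5 q6 109.7 t 8.87
(583, -113, -22.5, 148) delta [  0.3  -1.1 101.4] roll units 0.02 q6 111
(583, -113, -22.5, 148) delta [  0.3  -1.1 101.4] roll units -35.98 q6 -69
```

View pics/w2.png

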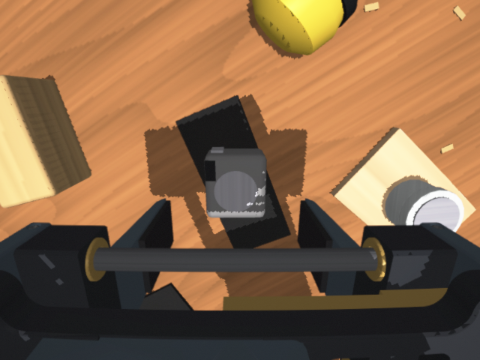

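The tape at (236,185) is square between the fingers, and the tin stands on the board at (428,205). Descend and grip.

arm_command([
  {"delta_pos": [0.5, -0.8, 30], "roll": 0, "jaw": 100},
  {"delta_pos": [0.5, -0.8, 55], "roll": 0, "jaw": 100},
  {"delta_pos": [0.5, -0.8, 70], "roll": 0, "jaw": 100},
  {"delta_pos": [0.5, -0.8, 85], "roll": 0, "jaw": 100},
  {"delta_pos": [0.5, -0.8, 95], "roll": 0, "jaw": 100},
  {"delta_pos": [0.5, -0.8, 101], "roll": 0, "jaw": 100},
  {"delta_pos": [0.5, -0.8, 101], "roll": 0, "jaw": 100},
  {"delta_pos": [0.5, -0.8, 101], "roll": 0, "jaw": 50},
  {"delta_pos": [0.5, -0.8, 101], "roll": 0, "jaw": 50},
  {"delta_pos": [0.5, -0.8, 101], "roll": 0, "jaw": 50},
  {"delta_pos": [0.5, -0.8, 101], "roll": 0, "jaw": 50},
  {"delta_pos": [0.5, -0.8, 101], "roll": 0, "jaw": 50},
  {"delta_pos": [0.5, -0.8, 101], "roll": 0, "jaw": 50},
  {"delta_pos": [0.5, -0.8, 101], "roll": 0, "jaw": 50},
], squeeze=25)

```text
time_s: 10.03
ee_pos: [583.5, -113.2, -21.3]
ee_rot: [180.0, -0.0, -31.9]
force: [-0.8, -1.3, 4.3]
gripper_width: 60.0
gripper_force: 25.0
```

```bash
python3 g.py 463,78.5,60,-1 463,78.5,-22,-1
```

```text
at [ 583.5 -113.2  -21.3] rot [180.   -0.  -31.9] w 60.0 q6 109.8 t 10.03
(463.0, 78.5, 60.0, -1.0) delta [-203.5  -99.1  -81.5] roll units -6.17 q6 101
(463.0, 78.5, 60.0, -1.0) delta [-203.5  -99.1  -81.5] roll units -42.17 q6 -79
(463.0, 78.5, -22.0, -1.0) delta [-203.6  -99.2    0.5] roll units -6.17 q6 101
(463.0, 78.5, -22.0, -1.0) delta [-203.6  -99.2    0.5] roll units -42.17 q6 -79
```

arm_command([
  {"delta_pos": [0, 0, -20], "roll": 0, "jaw": 50},
  {"delta_pos": [0, 0, -50], "roll": 0, "jaw": 50},
  {"delta_pos": [-8, -4, -75], "roll": -0.2, "jaw": 50},
  {"delta_pos": [-28, -14, -81], "roll": -0.8, "jaw": 50},
  {"delta_pos": [-53, -26, -81], "roll": -1.5, "jaw": 50},
  {"delta_pos": [-78, -38, -81], "roll": -2.3, "jaw": 50},
  {"delta_pos": [-103, -50, -81], "roll": -3.1, "jaw": 50},
  {"delta_pos": [-128, -62, -81], "roll": -3.9, "jaw": 50},
  {"delta_pos": [-153, -74, -81], "roll": -4.7, "jaw": 50},
  {"delta_pos": [-178, -86, -81], "roll": -5.4, "jaw": 50},
  {"delta_pos": [-195, -95, -81], "roll": -6, "jaw": 50},
  {"delta_pos": [-203.5, -99, -81], "roll": -6.2, "jaw": 50},
  {"delta_pos": [-203.5, -99, -70], "roll": -6.2, "jaw": 50},
  {"delta_pos": [-203.5, -99, -45], "roll": -6.2, "jaw": 50},
  {"delta_pos": [-203.5, -99, -28], "roll": -6.2, "jaw": 50},
  {"delta_pos": [-203.5, -99, -16], "roll": -6.2, "jaw": 50},
  {"delta_pos": [-203.5, -99, -7], "roll": -6.2, "jaw": 50},
  {"delta_pos": [-203.5, -99, -3], "roll": -6.2, "jaw": 50},
  {"delta_pos": [-203.5, -99, -3], "roll": -6.2, "jaw": 50},
  {"delta_pos": [-203.5, -99, -3], "roll": -6.2, "jaw": 50},
])

```text
time_s: 11.7
ee_pos: [463.5, 78.6, -18.7]
ee_rot: [-180.0, -0.0, -0.9]
force: [1.2, -0.1, -2.6]
gripper_width: 59.7
gripper_force: 25.0
```

```bash
python3 g.py 463,78.5,-21.5,-1
```

```text
at [463.5  78.6 -18.7] rot [-180.    -0.    -0.9] w 59.7 q6 99.2 t 11.7
(463.0, 78.5, -21.5, -1.0) delta [-0.5  0.1  2.8] roll units 0.02 q6 101
(463.0, 78.5, -21.5, -1.0) delta [-0.5  0.1  2.8] roll units -35.98 q6 -79
```

arm_command([
  {"delta_pos": [-0.3, 0, 1.5], "roll": 0, "jaw": 50},
  {"delta_pos": [-0.3, 0, 2.6], "roll": 0, "jaw": 50},
  {"delta_pos": [-0.3, 0, 2.6], "roll": 0, "jaw": 50},
  {"delta_pos": [-0.3, 0, 2.6], "roll": 0, "jaw": 100},
  {"delta_pos": [-0.3, 0, 2.6], "roll": 0, "jaw": 100},
  {"delta_pos": [-0.3, 0, 2.6], "roll": 0, "jaw": 100},
  {"delta_pos": [-0.3, 0, 2.6], "roll": 0, "jaw": 100},
  {"delta_pos": [-0.3, 0, 2.6], "roll": 0, "jaw": 100},
  {"delta_pos": [-0.3, 0, -30], "roll": 0, "jaw": 100},
  {"delta_pos": [-0.3, 0, -65], "roll": 0, "jaw": 100},
  {"delta_pos": [0, 0, -100], "roll": 0, "jaw": 100},
  {"delta_pos": [25, -40, -115], "roll": 0.2, "jaw": 100},
  {"delta_pos": [45, -72, -115], "roll": 0.4, "jaw": 100},
  {"delta_pos": [65, -104, -115], "roll": 0.6, "jaw": 100},
  {"delta_pos": [85, -136, -115], "roll": 0.8, "jaw": 100},
  {"delta_pos": [100, -165, -115], "roll": 1, "jaw": 100},
  {"delta_pos": [108, -188, -115], "roll": 1, "jaw": 100},
  {"delta_pos": [108, -188, -115], "roll": 1, "jaw": 100},
  {"delta_pos": [108, -188, -115], "roll": 1, "jaw": 100},
  {"delta_pos": [108, -188, -115], "roll": 1, "jaw": 100},
])

```text
time_s: 13.37
ee_pos: [573.1, 264.3, 95.6]
ee_rot: [179.9, 0.1, -5.9]
force: [0.5, -1.2, 0.1]
gripper_width: 91.3
gripper_force: 0.0
```

```bash
python3 - <<'E'
from m import *
from g import go
f=wrist(); g=env.grab_frame("top")
cv2.imwrite("pics/w3.png",np.hstack([cv2.resize(f["img"],(400,300)),cv2.resize(g["img"][150:330,170:410],(400,300))]))
rep('tape@sq',pts(g,463,78,48,45,lambda I,H:(H[...,1]<60)&(I.max(2)>85),sel='big'))
rep('long',pts(g,577,-111,6,98,dark,sel='big'))
W=cloud(f).reshape(-1,3)
q=W[(abs(W[:,0]-575)<90)&(abs(W[:,1]-265)<45)&(W[:,2]>20)&(W[:,2]<75)]; rep('plane cloud wrist',q[:,:2])
q=q[q[:,2]>40]; print(np.percentile(q[:,2],[5,50,95])); rep('plane upper',q[:,:2])
go((575,265.5,-20,-6))
E
```

```text
tape@sq [464.9  78.9] [58.5 67.4] long axis 178.6
long [ 577.1 -111.5] [ 70.7 173.4] long axis 170.1
plane cloud wrist [575.5 263.6] [ 48.2 148.6] long axis 174.1
[42.77545513 48.80818996 62.6867555 ]
plane upper [581.  263.1] [ 48.1 130.9] long axis 174.0
at [573.2 263.8  96. ] rot [180.    0.   -5.9] w 91.3 q6 119.6 t 13.47
(575, 265.5, -20, -6) delta [  1.6  -2.  116. ] roll units 0.01 q6 121
(575, 265.5, -20, -6) delta [  1.6  -2.  116. ] roll units -35.99 q6 -59
```

View pics/w3.png

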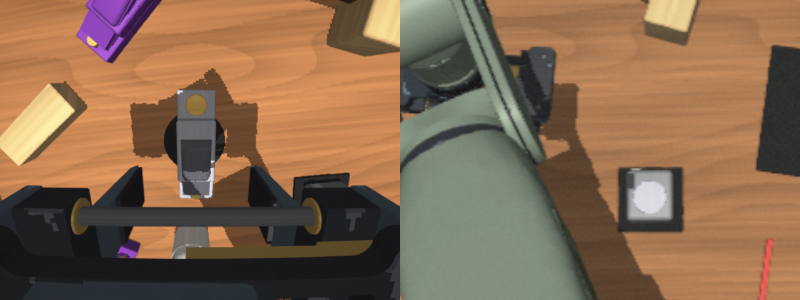

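The tape sits centred and square on its mat. The plane at wrist pixel (196,143) is centred between the fingers at (575.4,264.5), and glue and the purple look-alikes are clear. Descend and grip.

arm_command([
  {"delta_pos": [2, -1, 35], "roll": 0, "jaw": 100},
  {"delta_pos": [2, -1, 65], "roll": 0, "jaw": 100},
  {"delta_pos": [2, -1, 85], "roll": 0, "jaw": 100},
  {"delta_pos": [2, -1, 100], "roll": 0, "jaw": 100},
  {"delta_pos": [2, -1, 112], "roll": 0, "jaw": 100},
  {"delta_pos": [2, -1, 118], "roll": 0, "jaw": 100},
  {"delta_pos": [2, -1, 118], "roll": 0, "jaw": 100},
  {"delta_pos": [2, -1, 118], "roll": 0, "jaw": 40},
  {"delta_pos": [2, -1, 118], "roll": 0, "jaw": 40},
  {"delta_pos": [2, -1, 118], "roll": 0, "jaw": 40},
  {"delta_pos": [2, -1, 118], "roll": 0, "jaw": 40},
  {"delta_pos": [2, -1, 118], "roll": 0, "jaw": 40},
  {"delta_pos": [2, -1, 118], "roll": 0, "jaw": 40},
  {"delta_pos": [2, -1, 118], "roll": 0, "jaw": 40},
  {"delta_pos": [2, -1, 118], "roll": 0, "jaw": 40},
  {"delta_pos": [2, -1, 118], "roll": 0, "jaw": 40},
], squeeze=45)

```text
time_s: 14.8
ee_pos: [575.8, 264.9, -21.8]
ee_rot: [179.9, 0.0, -5.9]
force: [-0.4, -4.2, 3.6]
gripper_width: 47.9
gripper_force: 45.0
```

```bash
python3 g.py 577,-111.5,70,-9.9 577,-111.5,-19,-9.9
```

```text
at [575.8 264.9 -21.8] rot [179.9   0.   -5.9] w 47.9 q6 119.6 t 14.8
(577.0, -111.5, 70.0, -9.9) delta [ 39.6 374.5 -91.2] roll units 0.81 q6 89
(577.0, -111.5, 70.0, -9.9) delta [ 39.6 374.5 -91.2] roll units -35.19 q6 -91
(577.0, -111.5, -19.0, -9.9) delta [ 39.6 374.3  -2.2] roll units 0.81 q6 89
(577.0, -111.5, -19.0, -9.9) delta [ 39.6 374.3  -2.2] roll units -35.19 q6 -91
```

arm_command([
  {"delta_pos": [0, 0, -10], "roll": 0, "jaw": 40},
  {"delta_pos": [0, 0, -30], "roll": 0, "jaw": 40},
  {"delta_pos": [0, 0, -60], "roll": 0, "jaw": 40},
  {"delta_pos": [0, 0, -85], "roll": 0, "jaw": 40},
  {"delta_pos": [1, 10, -91], "roll": 0, "jaw": 40},
  {"delta_pos": [3, 30, -91], "roll": 0.1, "jaw": 40},
  {"delta_pos": [6, 55, -91], "roll": 0.1, "jaw": 40},
  {"delta_pos": [9, 85, -91], "roll": 0.2, "jaw": 40},
  {"delta_pos": [12, 115, -91], "roll": 0.3, "jaw": 40},
  {"delta_pos": [15, 145, -91], "roll": 0.3, "jaw": 40},
  {"delta_pos": [19, 175, -91], "roll": 0.4, "jaw": 40},
  {"delta_pos": [22, 205, -91], "roll": 0.5, "jaw": 40},
  {"delta_pos": [25, 235, -91], "roll": 0.5, "jaw": 40},
  {"delta_pos": [28, 265, -91], "roll": 0.6, "jaw": 40},
  {"delta_pos": [31, 295, -91], "roll": 0.7, "jaw": 40},
  {"delta_pos": [34, 325, -91], "roll": 0.7, "jaw": 40},
  {"delta_pos": [37, 350, -91], "roll": 0.8, "jaw": 40},
  {"delta_pos": [39, 368, -91], "roll": 0.8, "jaw": 40},
  {"delta_pos": [39.5, 374, -91], "roll": 0.8, "jaw": 40},
  {"delta_pos": [39.5, 374, -91], "roll": 0.8, "jaw": 40},
])

```text
time_s: 16.47
ee_pos: [575.3, -111.8, 67.5]
ee_rot: [-180.0, 0.2, -10.0]
force: [-0.2, 0.4, -6.7]
gripper_width: 47.8
gripper_force: 45.0
```

```bash
python3 - <<'E'
from m import *
from g import go
g=env.grab_frame("top")
p=pts(g,577,266,6,60,dark,sel='big'); print('round',cv2.minEnclosingCircle(p.astype(np.float32))); rep('r',p)
go((577,-111.5,-20,-9.9))
E
```

```text
round ((577.830078125, 266.2900390625), 43.42636489868164)
r [578. 266.] [84. 86.] long axis 0.0
at [ 575.5 -110.3   67.7] rot [-179.9    0.2  -10. ] w 48.1 q6 88.0 t 16.52
(577, -111.5, -20, -9.9) delta [ 1.9  1.  87.7] roll units -0.02 q6 89
(577, -111.5, -20, -9.9) delta [ 1.9  1.  87.7] roll units -36.02 q6 -91
```

arm_command([
  {"delta_pos": [1, 0, 15], "roll": 0, "jaw": 40},
  {"delta_pos": [1, 0, 35], "roll": 0, "jaw": 40},
  {"delta_pos": [1, 0, 55], "roll": 0, "jaw": 40},
  {"delta_pos": [1, 0, 70], "roll": 0, "jaw": 40},
  {"delta_pos": [1, 0, 80], "roll": 0, "jaw": 40},
  {"delta_pos": [1, 0, 85], "roll": 0, "jaw": 40},
  {"delta_pos": [1, 0, 85], "roll": 0, "jaw": 40},
  {"delta_pos": [1, 0, 85], "roll": 0, "jaw": 40},
  {"delta_pos": [1, 0, 85], "roll": 0, "jaw": 40},
])

```text
time_s: 17.27
ee_pos: [578.9, -110.4, -14.9]
ee_rot: [180.0, -0.1, -9.9]
force: [0.5, 0.3, -6.5]
gripper_width: 47.9
gripper_force: 45.0
```

```bash
python3 g.py 577,-111.5,-21.5,-9.9
```

```text
at [ 578.9 -110.4  -14.9] rot [ 1.8e+02 -1.0e-01 -9.9e+00] w 47.9 q6 88.0 t 17.27
(577.0, -111.5, -21.5, -9.9) delta [-1.7  1.4  6.6] roll units 0.0 q6 89
(577.0, -111.5, -21.5, -9.9) delta [-1.7  1.4  6.6] roll units -36.0 q6 -91
```

arm_command([
  {"delta_pos": [-1, 0.7, 3], "roll": 0, "jaw": 40},
  {"delta_pos": [-1, 0.7, 5], "roll": 0, "jaw": 40},
  {"delta_pos": [-1, 0.7, 6.4], "roll": 0, "jaw": 40},
  {"delta_pos": [-1, 0.7, 6.4], "roll": 0, "jaw": 40},
  {"delta_pos": [-1, 0.7, 6.4], "roll": 0, "jaw": 40},
  {"delta_pos": [-1, 0.7, 6.4], "roll": 0, "jaw": 100},
  {"delta_pos": [-1, 0.7, 6.4], "roll": 0, "jaw": 100},
  {"delta_pos": [-1, 0.7, 6.4], "roll": 0, "jaw": 100},
  {"delta_pos": [-1, 0.7, 6.4], "roll": 0, "jaw": 100},
  {"delta_pos": [-1, 0.7, 6.4], "roll": 0, "jaw": 100},
  {"delta_pos": [-1, 0.7, 6.4], "roll": 0, "jaw": 100},
  {"delta_pos": [-1, 0.7, -30], "roll": 0, "jaw": 100},
  {"delta_pos": [-1, 0.7, -70], "roll": 0, "jaw": 100},
  {"delta_pos": [-1, 0.7, -95], "roll": 0, "jaw": 100},
  {"delta_pos": [-1, 0.7, -95], "roll": 0, "jaw": 100},
  {"delta_pos": [-1, 0.7, -95], "roll": 0, "jaw": 100},
  {"delta_pos": [-1, 0.7, -95], "roll": 0, "jaw": 100},
])

```text
time_s: 18.68
ee_pos: [575.9, -110.8, 78.3]
ee_rot: [180.0, 0.1, -9.9]
force: [-0.4, 0.4, -0.5]
gripper_width: 91.6
gripper_force: 0.0
```

```bash
python3 - <<'E'
from m import *
from g import go
f=wrist(); W=cloud(f).reshape(-1,3)
q=W[(abs(W[:,0]-577)<95)&(abs(W[:,1]+111)<55)&(W[:,2]>20)&(W[:,2]<72)]; rep('plane',q[:,:2])
W=cloud(env.grab_frame("top")).reshape(-1,3)
q=W[(np.hypot(W[:,0]-451,W[:,1]+269)<50)&(W[:,2]>45)&(W[:,2]<64)]; rep('tin',q[:,:2]); print(len(q),np.median(q[:,2]))
go((452,-269,70,19))
E
```

```text
plane [ 576.3 -111.4] [ 48.2 150.4] long axis 170.1
tin [ 454.8 -292.7] [42.6 13.8] long axis 9.8
96 57.36014181402277
at [ 575.4 -110.7   77.4] rot [-180.     0.2   -9.9] w 91.1 q6 87.9 t 18.78
(452, -269, 70, 19) delta [-94.4 177.2   7.7] roll units -5.78 q6 40
```

The plane is at (576.3,−111.4) with its axis at 170.1°, a perfect fit. Now for the tin.

arm_command([
  {"delta_pos": [-12, 22, 0], "roll": -0.6, "jaw": 100},
  {"delta_pos": [-28, 52, 0], "roll": -1.6, "jaw": 100},
  {"delta_pos": [-44, 82, 0], "roll": -2.6, "jaw": 100},
  {"delta_pos": [-60, 112, 0], "roll": -3.6, "jaw": 100},
  {"delta_pos": [-76, 142, 0], "roll": -4.6, "jaw": 100},
  {"delta_pos": [-88, 166, 0], "roll": -5.4, "jaw": 100},
  {"delta_pos": [-95, 177, 0], "roll": -5.8, "jaw": 100},
  {"delta_pos": [-95, 177, 0], "roll": -5.8, "jaw": 100},
  {"delta_pos": [-95, 177, 0], "roll": -5.8, "jaw": 100},
  {"delta_pos": [-95, 177, 0], "roll": -5.8, "jaw": 100},
  {"delta_pos": [-95, 177, 0], "roll": -5.8, "jaw": 100},
])

```text
time_s: 19.7
ee_pos: [453.2, -268.1, 78.6]
ee_rot: [-180.0, 0.0, 19.2]
force: [-0.2, 0.2, 0.1]
gripper_width: 91.2
gripper_force: 0.0
```

```bash
python3 - <<'E'
from m import *
from g import go
f=wrist(); W=cloud(f).reshape(-1,3)
q=W[(np.hypot(W[:,0]-451,W[:,1]+269)<50)&(W[:,2]>50)&(W[:,2]<64)]; rep('tin',q[:,:2]); print(len(q),np.median(q[:,2]))
cv2.imwrite("pics/w4.png",cv2.resize(f["img"],(400,300)))
go((452,-269,-6,19))
E
```

```text
tin [ 452.7 -270.2] [60.9 61.2] long axis 126.4
5606 57.11614797293632
at [ 453.3 -268.2   78.7] rot [-180.     0.    19.2] w 91.2 q6 39.0 t 19.75
(452, -269, -6, 19) delta [-1.5  0.4 84.7] roll units 0.03 q6 40
```

View pics/w4.png

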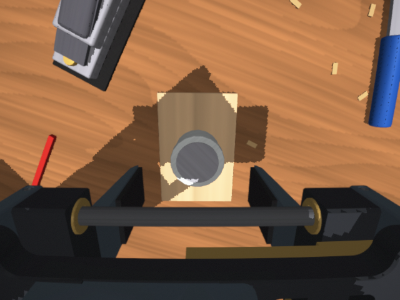

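The tin at (197,160) stands upright on the board and centred between the fingers. Grip it.

arm_command([
  {"delta_pos": [-1.3, 1, 25], "roll": 0, "jaw": 100},
  {"delta_pos": [-1.3, 1, 45], "roll": 0, "jaw": 100},
  {"delta_pos": [-1.3, 1, 60], "roll": 0, "jaw": 100},
  {"delta_pos": [-1.3, 1, 73], "roll": 0, "jaw": 100},
  {"delta_pos": [-1.3, 1, 81], "roll": 0, "jaw": 100},
  {"delta_pos": [-1.3, 1, 85], "roll": 0, "jaw": 100},
  {"delta_pos": [-1.3, 1, 85], "roll": 0, "jaw": 100},
  {"delta_pos": [-1.3, 1, 85], "roll": 0, "jaw": 50},
  {"delta_pos": [-1.3, 1, 85], "roll": 0, "jaw": 50},
  {"delta_pos": [-1.3, 1, 85], "roll": 0, "jaw": 50},
  {"delta_pos": [-1.3, 1, 85], "roll": 0, "jaw": 50},
  {"delta_pos": [-1.3, 1, 85], "roll": 0, "jaw": 50},
  {"delta_pos": [-1.3, 1, 85], "roll": 0, "jaw": 50},
  {"delta_pos": [-1.3, 1, 85], "roll": 0, "jaw": 50},
], squeeze=20)

```text
time_s: 20.92
ee_pos: [452.0, -270.5, -5.4]
ee_rot: [180.0, -0.0, 19.1]
force: [-1.4, 0.4, 3.0]
gripper_width: 61.6
gripper_force: 20.0
```

```bash
python3 g.py 452,-269,80,19 578,266,80,5
```

```text
at [ 452.  -270.5   -5.4] rot [180.   -0.   19.1] w 61.6 q6 38.7 t 20.92
(452.0, -269.0, 80.0, 19.0) delta [  0.5  -1.4 -85.4] roll units 0.02 q6 40
(578.0, 266.0, 80.0, 5.0) delta [ 294.7 -465.7  -85.5] roll units 2.82 q6 110
(578.0, 266.0, 80.0, 5.0) delta [ 294.7 -465.7  -85.5] roll units -33.18 q6 -70
```

arm_command([
  {"delta_pos": [0, 0, -20], "roll": 0, "jaw": 50},
  {"delta_pos": [0, 0, -50], "roll": 0, "jaw": 50},
  {"delta_pos": [3, -5, -78], "roll": 0, "jaw": 50},
  {"delta_pos": [14, -22, -85], "roll": 0.1, "jaw": 50},
  {"delta_pos": [31, -49, -85], "roll": 0.3, "jaw": 50},
  {"delta_pos": [49, -78, -85], "roll": 0.5, "jaw": 50},
  {"delta_pos": [67, -107, -85], "roll": 0.7, "jaw": 50},
  {"delta_pos": [85, -135, -85], "roll": 0.8, "jaw": 50},
  {"delta_pos": [104, -164, -85], "roll": 1, "jaw": 50},
  {"delta_pos": [122, -193, -85], "roll": 1.2, "jaw": 50},
  {"delta_pos": [140, -222, -85], "roll": 1.4, "jaw": 50},
  {"delta_pos": [159, -251, -85], "roll": 1.5, "jaw": 50},
  {"delta_pos": [177, -280, -85], "roll": 1.7, "jaw": 50},
  {"delta_pos": [195, -309, -85], "roll": 1.9, "jaw": 50},
  {"delta_pos": [213, -337, -85], "roll": 2, "jaw": 50},
  {"delta_pos": [232, -366, -85], "roll": 2.2, "jaw": 50},
  {"delta_pos": [250, -395, -85], "roll": 2.4, "jaw": 50},
  {"delta_pos": [267, -422, -85], "roll": 2.6, "jaw": 50},
  {"delta_pos": [279, -441, -85], "roll": 2.7, "jaw": 50},
  {"delta_pos": [285, -450, -85], "roll": 2.8, "jaw": 50},
])

```text
time_s: 22.58
ee_pos: [573.9, 251.0, 78.1]
ee_rot: [-180.0, 0.0, 5.2]
force: [0.0, 0.7, -3.1]
gripper_width: 61.1
gripper_force: 20.0
```

arm_command([
  {"delta_pos": [0, 0, 0], "roll": 0, "jaw": 50},
  {"delta_pos": [0, 0, 0], "roll": 0, "jaw": 50},
  {"delta_pos": [0, 0, 0], "roll": 0, "jaw": 50},
  {"delta_pos": [0, 0, 0], "roll": 0, "jaw": 50},
])

```text
time_s: 22.92
ee_pos: [573.4, 246.3, 78.9]
ee_rot: [180.0, 0.0, 5.0]
force: [0.6, -0.1, -3.0]
gripper_width: 61.6
gripper_force: 20.0
```

```bash
python3 g.py 578,266,-8.5,5
```

```text
at [573.4 246.3  78.9] rot [180.   0.   5.] w 61.6 q6 107.2 t 22.92
(578.0, 266.0, -8.5, 5.0) delta [  6.4 -19.3  87.4] roll units 0.01 q6 110
(578.0, 266.0, -8.5, 5.0) delta [  6.4 -19.3  87.4] roll units -35.99 q6 -70
```

arm_command([
  {"delta_pos": [6, -17, 5], "roll": 0, "jaw": 50},
  {"delta_pos": [6.3, -19, 25], "roll": 0, "jaw": 50},
  {"delta_pos": [6.3, -19, 50], "roll": 0, "jaw": 50},
  {"delta_pos": [6.3, -19, 68], "roll": 0, "jaw": 50},
  {"delta_pos": [6.3, -19, 80], "roll": 0, "jaw": 50},
  {"delta_pos": [6.3, -19, 87], "roll": 0, "jaw": 50},
  {"delta_pos": [6.3, -19, 87], "roll": 0, "jaw": 50},
  {"delta_pos": [6.3, -19, 87], "roll": 0, "jaw": 50},
  {"delta_pos": [6.3, -19, 87], "roll": 0, "jaw": 50},
])

```text
time_s: 23.67
ee_pos: [579.5, 267.9, -6.7]
ee_rot: [-180.0, -0.1, 5.1]
force: [1.0, 0.5, -1.6]
gripper_width: 61.5
gripper_force: 20.0
```

```bash
python3 g.py 578,266,-11.5,5
```

```text
at [579.5 267.9  -6.7] rot [-1.8e+02 -1.0e-01  5.1e+00] w 61.5 q6 108.7 t 23.67
(578.0, 266.0, -11.5, 5.0) delta [-1.7  1.8  4.8] roll units 0.02 q6 110
(578.0, 266.0, -11.5, 5.0) delta [-1.7  1.8  4.8] roll units -35.98 q6 -70
```

Lower the rest, release and retreat straight up.

arm_command([
  {"delta_pos": [-1.4, 1.4, 2], "roll": 0, "jaw": 50},
  {"delta_pos": [-1.4, 1.4, 3.5], "roll": 0, "jaw": 50},
  {"delta_pos": [-1.4, 1.4, 4.6], "roll": 0, "jaw": 50},
  {"delta_pos": [-1.4, 1.4, 4.6], "roll": 0, "jaw": 50},
  {"delta_pos": [-1.4, 1.4, 4.6], "roll": 0, "jaw": 50},
  {"delta_pos": [-1.4, 1.4, 4.6], "roll": 0, "jaw": 100},
  {"delta_pos": [-1.4, 1.4, 4.6], "roll": 0, "jaw": 100},
  {"delta_pos": [-1.4, 1.4, 4.6], "roll": 0, "jaw": 100},
  {"delta_pos": [-1.4, 1.4, 4.6], "roll": 0, "jaw": 100},
  {"delta_pos": [-1.4, 1.4, 4.6], "roll": 0, "jaw": 100},
  {"delta_pos": [-1.4, 1.4, 4.6], "roll": 0, "jaw": 100},
  {"delta_pos": [-1.4, 1.4, -25], "roll": 0, "jaw": 100},
  {"delta_pos": [-1.4, 1.4, -60], "roll": 0, "jaw": 100},
  {"delta_pos": [-1.4, 1.4, -95], "roll": 0, "jaw": 100},
  {"delta_pos": [-1.4, 1.4, -95], "roll": 0, "jaw": 100},
  {"delta_pos": [-1.4, 1.4, -95], "roll": 0, "jaw": 100},
  {"delta_pos": [-1.4, 1.4, -95], "roll": 0, "jaw": 100},
])

```text
time_s: 25.08
ee_pos: [576.6, 265.9, 86.6]
ee_rot: [180.0, 0.0, 5.1]
force: [0.4, -0.6, -0.8]
gripper_width: 91.1
gripper_force: 0.0
```

```bash
python3 - <<'E'
from m import *
f=wrist(); W=cloud(f).reshape(-1,3)
q=W[(np.hypot(W[:,0]-578,W[:,1]-266)<50)&(W[:,2]>40)&(W[:,2]<58)]; rep('tin',q[:,:2]); print(len(q),np.median(q[:,2]))
g=env.grab_frame("top"); W=cloud(g).reshape(-1,3)
q=W[(abs(W[:,0]-577)<95)&(abs(W[:,1]+111)<55)&(W[:,2]>20)&(W[:,2]<72)]; rep('plane',q[:,:2])
rep('tape@sq',pts(g,463,78,48,45,lambda I,H:(H[...,1]<60)&(I.max(2)>85),sel='big'))
cv2.imwrite("pics/w5.png",np.hstack([cv2.resize(f["img"],(400,300)),cv2.resize(g["img"],(400,300))])); print(env.state()["force"])
E
```

```text
tin [578.3 265.3] [61.1 61. ] long axis 2.8
5176 51.00882370870971
plane [ 576.  -111.1] [ 48.5 150.5] long axis 170.0
tape@sq [465.  79.] [58.3 67.4] long axis 178.8
[ 0.06530571 -0.27713395 -1.11427183]
```

View pics/w5.png

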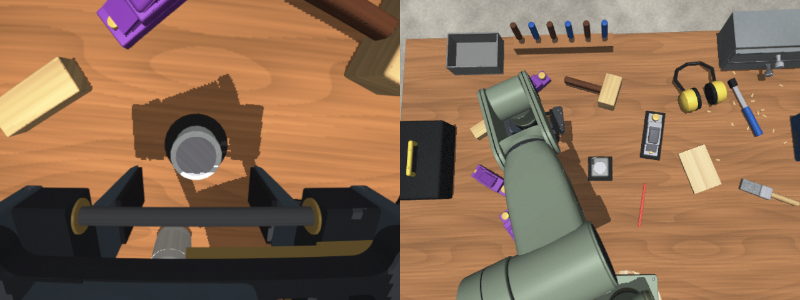

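The wrist view (197,150) shows the tin on the round mat. In the top view the tape sits square on its mat at (600,168) and the plane lies along the long mat at (652,135). The bystanders look undisturbed, so I'm handing in.

```bash
python3 -c "
from workcell import env
print(env.job_done())"
```

```text
the job is handed in; nothing more can be done
None
```

The job is handed in: tin, tape measure and plane all measured within about 3 mm of their mats' centres and in line with them, after the tin was parked on the board; no verdict was returned.

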